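Lay up a model aircraft's fuselage side and weigh it down

ROBOT

A 6-joint arm with a two-finger parallel gripper is mounted at the origin on the work surface. World frame = base frame: x ahead of the robot, y to its left, z up, the work surface at z = 0. Lengths are in m, angles in rad, forces in N, time in s.
With the tool pointing down it reaches from about 0.275 to 0.875 m from the base axis. Payload 12.5 kg.
Tool frame: the origin (TCP) lies on the centre line of the jaws, within the pads' length; the fingertips stand r.finger_overhang ahead of it and the grasp point (between the pads) lies 3 mm ahead of it (r.finger_overhang is the distance from the TCP to the fingertips, in m); z points along the fingers, y is the direction in which the jaws open and shut (so a half turn about z gives the same grasp; the last joint's range is limited). The gripper opens to 85 mm and grips with 20 to 120 N. Pads are 22 mm wide; open, the fingers measure 114 mm over their backs; the gripper's body (76 mm by 85 mm) begins 54 mm behind the grasp point. The pads swing forward as they close: fully open they stand 13 mm farther back than shut.
Start: joints at [1.054, 0.351, 1.652, -0, 1.139, -0.085], TCP at [0.23, 0.5, 0.253] pointing down, gripper open.
Joint ranges: [-2.75, 2.75], [-0.79, 2.1], [0.01, 2.65], [-1.57, 4.71], [0.07, 3.14], [-2.87, 2.87]. Speed limits (rad/s): [2.22, 2.22, 2.79, 3.14, 3.14, 3.14].

INTERFACE

Orientations are given as a unit quaternion [x, y, z, w].
In Python, from cell import r, optics gives the robot as it stands. The module is installed in compiled form; this text tells all that it offers. Calls block until the motion is done:
- r.move_to(position, orientation): joint-space move of the TCP to a pose.
- r.move_linear(position, rot=None, vel=0.15): straight line of the TCP; rot=None keeps the orientation; vel is the mean speed in m/s.
- r.set_joints(angles): joint-space move.
- r.set_gripper(opening, squeeze=None): opening from 0.0 (shut) to 1.0 (fully open); squeeze is the grip in N (None keeps the last); returns when the fingers have stopped.
- r.sleep(seconds).
- r.inverse_kinematics(position, orientation): joint angles nearest the present ones, or None.
- optics.get_image(name): name is "scene" or "top" or "wrist"; returns a dict with "pixels" (384x512x3 uint8, red, green, blue), "depth" (384x512 float32, m along the optical axis (not along the pixel's ray), 0 where there is no reading), "fx", "fy", "cx", "cy" (pixels), "camera_from_world" (4x4, takes a point from world to camera coordinates); the wrist camera has in their place "mount" (4x4, takes a point from camera to tool coordinates, whose origin is the TCP and whose axes are the flange's). Camera axes: x right, y down, z forward; pixel columns grow to the right and rows downward; lengths in m; the calibration is good to about 2 mm. A picture is of the moment at which its call begins: read the wrist's pose just before it.
A pose or a line that the arm cannot do raises r.PlanningError and nothing moves.
- r.hand_in(): hands the job in, once; it reports no verdict.
Readings, each from a call of its own:
- r.current_t(): time.
- r.current_q(): joint angles.
- r.current_qvel(): joint speeds.
- r.current_effort(): joint torques, N m.
- r.current_tool_pos(): TCP position.
- r.current_ee_rot(): TCP orientation.
- r.current_contact_force(): force on the tool from outside, world axes, zero at the start.
- r.current_torque(): the same for the moment, N m.
- r.current_opening(): opening from 0.0 (shut) to 1.0 (fully open).
Only numpy, scipy, OpenCV 4.12 (cv2) and the standard library are available. Lean on these libraries where they do the work, as an engineer would, in place of code of your own. Each camera call takes 0.05 s, during which the arm holds its last target. There are 200 camera calls.

TASK

Set up the model aircraft's fuselage side for gluing: lay the three thick plywood plates flat on their own outlines burnt into the thin side panel that is pinned to the green mat, the round-ended plate at the nose with its round end pointing to the nose, the tapered plate at the tail with its narrow end pointing to the tail, and the plate with the rectangular window between those two. Then lay the steel bar lengthwise along the middle of the panel, on top of all three plates, to weigh them down. Do not knock over the glue bottle.

Things in the scene. Friction and masses are not known exactly. Their poses are not given: they have to be found in the camera images.
- fuselage_side: Fixed side panel, pale 4 mm plywood, 302 mm long, 90 wide narrowing to 66 at the tail, on a 3 mm green mat (its top 7 mm above the table). Origin: underside, centre line. +x to the nose (half-round, tip x = +150), tail end x = -152. Burnt outlines mark the plates: their origins at y = 0 and x = +92 (round-ended), 0 (window), -92 (tapered), their x axes along the panel's +x. Flat pins at its ends.
- nose_plate: Round-ended plate, tan plywood, 62 x 40 x 10 mm, with a 20 mm round hole; loose, flat, 20 g. Origin: underside, on its centre line. Parallel sides 40 mm apart (across y) from the square end x = -28 to x = +14 mm, then half-round to the tip at x = +34. +x is the round end, which goes towards the panel's nose. Grip across y at the origin.
- middle_plate: Window plate, tan plywood, rectangle 84 (x) by 40 (y) by 10 mm with a 26 x 18 mm window at its centre; loose, flat, 22 g. Origin: underside, centre. Either end may point to the nose. Grip across y at the origin.
- tail_plate: Tapered plate, tan plywood, 71 x 34 x 10 mm, no hole; loose, flat, 16 g. Origin: underside, on its centre line. Parallel sides 34 mm apart (across y) from the square end x = +26 to x = -18 mm, then tapering to 8 mm wide at x = -45. -x is the narrow end, which goes towards the panel's tail. Grip across y at the origin.
- steel_bar: Flat bar of bright steel, 240 (x) by 30 (y) by 12 mm high, about 0.7 kg, loose, flat. Origin: underside, centre. Laid on the plates its underside is 17 mm above the table, 14 mm above the panel's origin. Either end may point to the nose.
- glue_bottle: Glue bottle standing upright: white, blue band, red nozzle, 48 mm in diameter, 135 mm high, loose. Origin: centre of its foot. Not to be knocked over.
- file: File with an orange handle, 262 mm long (x, handle to -x), 24 mm wide and high, lying loose; a bystander. Origin: table level, under its middle.
There are look-alikes about, which are no part of the job. What is shaped like the tail_plate but turquoise is not meant. Of the things that look like the steel_bar, take the one that is farthest to the robot's left at the start.

How it is judged:
On the way:
1. all three plates lie flat on their outlines, the right way round (x of nose_plate in the frame of fuselage_side between 0.082 and 0.102 m and y of nose_plate in the frame of fuselage_side between -0.01 and 0.01 m and z of nose_plate in the frame of fuselage_side between 0.0015 and 0.007 m and angle between the x axis of each of nose_plate, middle_plate, tail_plate and the x axis of fuselage_side, either way round below 0.17 rad and angle between each of nose_plate, middle_plate, tail_plate's own z axis and vertical below 0.05 rad and x of fuselage_side in the frame of nose_plate below 0 m and x of middle_plate in the frame of fuselage_side between -0.01 and 0.01 m and y of middle_plate in the frame of fuselage_side between -0.01 and 0.01 m and z of middle_plate in the frame of fuselage_side between 0.0015 and 0.007 m and x of tail_plate in the frame of fuselage_side between -0.102 and -0.082 m and y of tail_plate in the frame of fuselage_side between -0.01 and 0.01 m and z of tail_plate in the frame of fuselage_side between 0.0015 and 0.007 m and x of fuselage_side in the frame of tail_plate above 0 m), for 0.2 s.
At the end, for the whole second after the job is handed in: Plates flat on the panel at their outlines (10 mm along and across, 10 degrees, round end to the nose, narrow end to the tail); bar flat on all three along the centre line (15 mm along, 10 mm across, 10 degrees); all released and at rest (all of step 1 and x of steel_bar in the frame of fuselage_side between -0.015 and 0.015 m and y of steel_bar in the frame of fuselage_side between -0.01 and 0.01 m and z of steel_bar in the frame of fuselage_side between 0.0115 and 0.017 m and angle between the x axis of steel_bar and the x axis of fuselage_side, either way round below 0.17 rad and angle between steel_bar's own z axis and vertical below 0.05 rad and linear speed of each of nose_plate, middle_plate, tail_plate, steel_bar below 0.02 m/s); the robot touches nothing.
It fails at once if the glue bottle is knocked over (angle between glue_bottle's own z axis and vertical above 0.6 rad).
It also fails if it takes over 99 s, if anything falls off the work surface, if the arm or the gripper's body presses on something with over 40 N, if the wrist force passes 120 N, or if a joint passes its speed limit or range.

## Working session

There is one attempt and no reset: what is moved stays moved. The work goes in short steps, each a Python script; the robot and the scene stay as the last script left them, time stands still between calls to the robot, and variables do not carry over. Pictures are saved under pics/ and viewed, about 12 in all and at most 16, crops included, and the job is handed in when it is done.

```bash
mkdir -p pics; cat > h.py <<'E'
import numpy as np, cv2
from cell import r, optics
def save(n,im): cv2.imwrite('pics/'+n, im[...,::-1])
E
python3 - <<'E'
from h import *
for n in("top","scene"):
    d=optics.get_image(n); np.savez(n+'.npz',**d); save(n+'0.png',d['pixels'])
    print(n,d['fx'],d['fy'],d['cx'],d['cy'],np.round(d['camera_from_world'],3).tolist())
print(r.current_t(),r.finger_overhang,r.current_opening(),r.current_ee_rot(),r.current_contact_force())
E
```

```text
top 477.97592317235683 477.97592317235683 261.26088748692126 191.06315018394722 [[-0.025, -1.0, -0.01, 0.052], [-0.994, 0.026, -0.103, 0.422], [0.103, 0.008, -0.995, 1.406], [0.0, 0.0, 0.0, 1.0]]
scene 454.2907404303044 454.2907404303044 256.2169987535843 191.92724148108567 [[0.472, 0.881, 0.021, -0.22], [0.505, -0.251, -0.826, -0.183], [-0.723, 0.4, -0.564, 1.696], [0.0, 0.0, 0.0, 1.0]]
0.1 0.022 1.0047954043813163 [ 2.14236466e-01  9.76781685e-01 -4.99411905e-04 -1.65676807e-04] [-0.95231523  0.880079   -0.97455957]
```

View pics/top0.png

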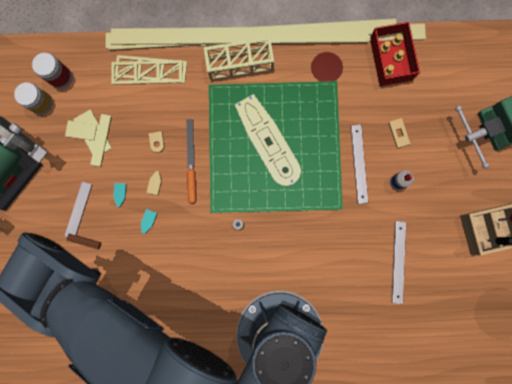

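View pics/scene0.png

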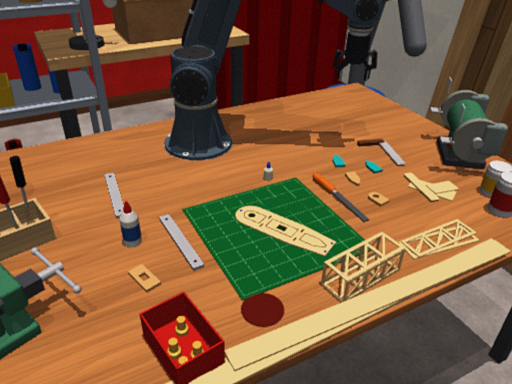

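Top view, nose plate at (156,142), tan tail plate at (154,182) with turquoise look-alikes at (120,194) and (148,220), window plate at (400,132), glue bottle at (402,180). The panel's nose is at (290,178) and its tail at (243,100). Bars are at (360,164) and (399,262). Image left is robot left (+y), so the bar at (360,164) is the one meant. The saw-like item at (78,210) has a wooden handle, so it isn't a bar. Next I'll get rough poses and a crop to confirm.

```bash
cat >> h.py <<'E'
def cast(d,uv,z,T=None):
    """pixels -> world points on plane height z; T = world_from_camera"""
    if T is None: T=np.linalg.inv(d['camera_from_world'])
    uv=np.atleast_2d(uv).astype(float)
    ray=np.c_[(uv[:,0]-d['cx'])/d['fx'],(uv[:,1]-d['cy'])/d['fy'],np.ones(len(uv))]@T[:3,:3].T
    return T[:3,3]+ray*((z-T[2,3])/ray[:,2])[:,None]
def blobs(mask,amin=40):
    return [c for c in cv2.findContours(mask.astype(np.uint8),cv2.RETR_EXTERNAL,cv2.CHAIN_APPROX_NONE)[0] if cv2.contourArea(c)>amin]
E
python3 - <<'E'
from h import *
d=dict(np.load('top.npz')); p=d['pixels']
hsv=cv2.cvtColor(p,cv2.COLOR_RGB2HSV)
for n,(u,v) in dict(nose=(151,141),tail=(154,182),mid=(394,125),bar=(360,164),bar2=(399,262),panel=(255,120),turq=(120,194),wood=(350,290),mat=(230,180),file=(191,150)).items(): print(n,hsv[v,u],d['depth'][v,u])
b=cv2.resize(p[100:280,90:250],None,fx=2.4,fy=2.4,interpolation=cv2.INTER_CUBIC)
c=cv2.resize(p[100:310,330:430],None,fx=2.05,fy=2.05,interpolation=cv2.INTER_CUBIC)
h=max(b.shape[0],c.shape[0]); f=lambda x:np.pad(x,((0,h-x.shape[0]),(0,0),(0,0)))
save('crop.png',np.hstack([f(b),f(c)]))
E
```

```text
nose [ 20  94 206] 1.4645607
tail [ 21  90 207] 1.4444083
mid [ 18  99 207] 1.4565179
bar [169  10 197] 1.443684
bar2 [167   9 191] 1.4109699
panel [ 29  51 212] 1.4638381
turq [ 89 147 177] 1.4454223
wood [ 12 143 169] 1.4195656
mat [ 69 114 134] 1.454531
file [120  10 104] 1.4557037
```

View pics/crop.png

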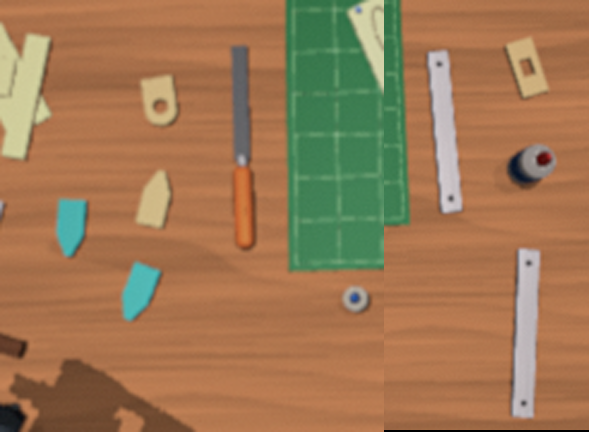

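The crop confirms the targets: the tan tapered plate at (154,182) with its narrow end up, the round-ended plate at (156,142) with its round end down, the window plate, and the upper-left bar. Now the poses.

```bash
python3 - <<'E'
from h import *
d=dict(np.load('top.npz')); p=d['pixels']
hsv=cv2.cvtColor(p,cv2.COLOR_RGB2HSV); H,S,V=[hsv[...,i].astype(int) for i in range(3)]
def rep(n,mask,uv,z):
    c=min(blobs(mask),key=lambda c:abs(np.array(cv2.minAreaRect(c)[0])-uv).sum())
    w=cast(d,c[:,0],z)[:,:2]; (cx,cy),s,a=cv2.minAreaRect((w*1000).astype(np.float32))
    bx=cv2.boxPoints(((cx,cy),s,a)); e=bx[1]-bx[0],bx[2]-bx[1]; L=max(e,key=np.linalg.norm)
    m=cv2.moments((w*1000).astype(np.float32)[:,None]); cen=np.array([m['m10'],m['m01']])/m['m00']
    print(n,'ctr',np.round((cx,cy)),'size',np.round(s),'longaxis deg',np.degrees(np.arctan2(L[1],L[0])).round(1),'centroid',cen.round(1))
tan=(H>=14)&(H<=25)&(S>60)&(S<122)&(V>170)
rep('nose',tan,(156,142),.01);rep('tail',tan,(154,182),.01);rep('mid',tan,(400,132),.01)
st=((H>130)|(S<25))&(S<40)&(V>150)
rep('bar',st,(360,164),.012);rep('bar2',st,(399,262),.012)
rep('panel',(H>24)&(H<40)&(S<90)&(V>160),(268,140),.007)
rep('mat',(H>55)&(H<85)&(S>80),(275,148),.003)
rep('file',(H>5)&(H<11)&(S>170)&(V>150),(191,186),.012)
print('bottle foot~',cast(d,(400,183),.05),'nozzle',cast(d,(405,180),.13), 'small', cast(d,(238,225),.02))
T=np.linalg.inv(d['camera_from_world']);
for u,v in((300,100),(120,165),(360,290)): # depth check
    z=d['depth'][v,u]; print((T@[(u-d['cx'])/d['fx']*z,(v-d['cy'])/d['fy']*z,z,1])[2])
w=optics.get_image('wrist'); print(w['mount'].round(3).tolist(),w['fx'],w['cx'],w['cy'])
E
```

```text
nose ctr [585. 360.] size [61. 40.] longaxis deg 9.1 centroid [586.3 360.2]
tail ctr [460. 365.] size [34. 72.] longaxis deg -15.3 centroid [455.8 366.8]
mid ctr [ 594. -384.] size [84. 39.] longaxis deg 15.1 centroid [ 593.5 -383.9]
bar ctr [ 499. -256.] size [238.  30.] longaxis deg 2.3 centroid [ 499.5 -256.4]
bar2 ctr [ 203. -360.] size [ 28. 236.] longaxis deg -5.5 centroid [ 203.2 -359.7]
panel ctr [578.  17.] size [300.  89.] longaxis deg 28.6 centroid [576.   15.9]
mat ctr [563.  -1.] size [397. 396.] longaxis deg 0.0 centroid [562.5  -1.3]Traceback (most recent call last):
  File "<stdin>", line 16, in <module>
  File "<stdin>", line 5, in rep
ValueError: min() iterable argument is empty
```

```bash
cat >> h.py <<'E'
from scipy.spatial.transform import Rotation as R
def quat(deg): # tool down, jaws (tool y) along plate y for an object whose x axis has heading deg
    best=None
    for k in (0,180):
        q=(R.from_euler('z',deg+k,degrees=True)*R.from_euler('x',180,degrees=True)).as_quat(); best=(best or [])+[q]
    return best
def ik(pos,deg):
    c=[(np.abs(j-r.current_q())[[0,5]].max(),i) for i,q in enumerate(quat(deg)) if (j:=r.inverse_kinematics(pos,q)) is not None]
    return quat(deg)[min(c)[1]]
def wristT():
    T=np.eye(4);T[:3,:3]=R.from_quat(r.current_ee_rot()).as_matrix();T[:3,3]=r.current_tool_pos()
    w=optics.get_image('wrist'); return w,T@w['mount']
E
python3 - <<'E'
from h import *
d=dict(np.load('top.npz'))
print('bottle foot~',cast(d,(399,184),.03),'nozzle',cast(d,(406,179),.13), 'small', cast(d,(238,225),.02),'file',cast(d,[(190,120),(192,202)],.012))
t=r.current_t(); r.move_to([.6,.05,.38],ik([.6,.05,.38],28.6)); print(r.current_t()-t)
r.set_gripper(.58); print(r.current_t()-t, r.finger_overhang,r.current_opening())
w,T=wristT(); np.savez('w1.npz',T=T,**w); save('w1.png',w['pixels']); print(w['mount'].round(3).tolist(),w['fx'],w['cx'],w['cy'])
print(r.current_tool_pos(),r.current_contact_force())
E
```

```text
bottle foot~ [[ 0.4323762  -0.36768684  0.03      ]] nozzle [[ 0.43466776 -0.35951794  0.13      ]] small [[0.32354182 0.1131204  0.02      ]] file [[0.64824688 0.25405812 0.012     ]
 [0.39634246 0.25052427 0.012     ]]
2.1332999999999998
2.5833 0.022 0.5804750207959309
[[-0.0, -0.965, -0.261, 0.067], [1.0, -0.0, -0.0, 0.0], [0.0, -0.261, 0.965, -0.121], [0.0, 0.0, 0.0, 1.0]] 272.4127715226168 252.9908577098322 192.30392690046162
[0.59999574 0.0500598  0.37999617] [ 0.06003073 -0.27360832  0.56299735]
```

View pics/w1.png

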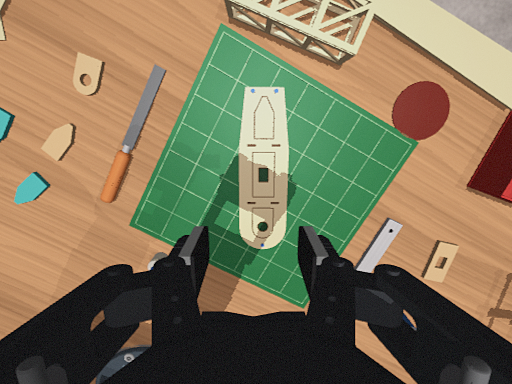

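Wrist view: tail edge from (245,87) to (285,88), window mark at (263,175), nose hole at (263,226), nose tip near (263,248). I'll cast these to check the panel pose.

```bash
python3 - <<'E'
from h import *
d=dict(np.load('w1.npz',allow_pickle=True)); p=d['pixels']; T=d['T']
g=cv2.cvtColor(p,cv2.COLOR_RGB2GRAY)
dk=[(np.array(cv2.minAreaRect(c)[0])) for c in blobs((g<60),15)]
dk=[c for c in dk if 245<c[0]<285 and 150<c[1]<235]; print(dk)
P=cast(d,dk+[(245,87.5),(285,88),(264.5,262)],.007,T)*1000
print(P.round(1))
hsv=cv2.cvtColor(p,cv2.COLOR_RGB2HSV);H,S,V=[hsv[...,i].astype(int) for i in range(3)]
m=(H<40)&(H>15); m[:80]=0;m[260:]=0;m[:,:230]=0;m[:,300:]=0
c=max(blobs(m),key=cv2.contourArea); w=(cast(d,c[:,0],.007,T)[:,:2]*1000).astype(np.float32)
# centre line: midpoints across in rough panel frame
th=np.radians(208.6);ax=np.array([np.cos(th),np.sin(th)]);ay=np.array([-ax[1],ax[0]])
q=(w-[577,16.5]);X,Y=q@ax,q@ay; print('x ext',X.min(),X.max(),'y',Y.min(),Y.max())
for s in range(-140,121,20):
    k=abs(X-s)<4; print(s,(Y[k].min()).round(1),Y[k].max().round(1),((Y[k].min()+Y[k].max())/2).round(1))
d=dict(np.load('top.npz')); hsv=cv2.cvtColor(d['pixels'],cv2.COLOR_RGB2HSV);H,S,V=[hsv[...,i].astype(int) for i in range(3)]
m=(H>24)&(H<40)&(S<90)&(V>160); c=[c for c in blobs(m) if cv2.pointPolygonTest(c,(255,120),False)>0][0]
w=cast(d,c[:,0],.007)[:,:2]*1000;q=(w-[577,16.5]);X,Y=q@ax,q@ay; print('TOP x ext',X.min(),X.max())
mid=[(s,(Y[k].min()+Y[k].max())/2,np.ptp(Y[k])) for s in range(-140,121,20) if (k:=abs(X-s)<4).sum()>1]; print(np.round(mid,1).tolist())
E
```

```text
[array([262.88232422, 226.52940369]), array([263. , 174.5])]
[[489.8 -32.2   7. ]
 [579.9  17.8   7. ]
 [696.9 118.1   7. ]
 [728.8  57.9   7. ]
 [424.3 -72.5   7. ]]
x ext -154.68269703772648 145.71200853499133 y -45.50680651148779 45.800454645628726
-140 -33.7 35.1 0.7
-120 -35.6 37.4 0.9
-100 -37.5 39.8 1.1
-80 -41.3 42.2 0.4
-60 -43.3 44.6 0.6
-40 -45.4 45.3 -0.1
-20 -43.9 44.1 0.1
0 -44.1 44.8 0.3
20 -44.4 45.4 0.5
40 -44.7 44.2 -0.2
60 -45.0 44.9 -0.0
80 -45.2 45.4 0.1
100 -45.5 44.1 -0.7
120 -41.8 40.7 -0.5
TOP x ext -151.65280170898157 148.46597000558262
[[-140.0, 0.3, 64.7], [-120.0, 0.2, 70.4], [-100.0, 0.3, 75.7], [-80.0, 1.0, 79.8], [-60.0, -0.2, 85.5], [-40.0, 0.3, 86.9], [-20.0, -0.2, 87.9], [0.0, -0.3, 88.2], [20.0, -0.4, 87.6], [40.0, -0.2, 87.5], [60.0, -0.3, 87.9], [80.0, -0.5, 87.3], [100.0, -0.3, 87.2], [120.0, -0.4, 81.4]]
```

Both cameras agree to about 2 mm: origin (578.2, 17.1), heading 208.3°. I'll start with the nose plate and descend with a force guard.

```bash
cat >> h.py <<'E'
PO=np.array([.5782,.0171]);PH=208.3
pa=np.array([np.cos(np.radians(PH)),np.sin(np.radians(PH))])
def pick(xy,deg,z,opening,squeeze,hover=.12,guard=True):
    p=np.array([*xy,z+hover]); q=ik(p,deg)
    r.move_to(p,q); r.set_gripper(opening)
    r.move_linear([*xy,z+.012],vel=.15)
    f0=r.current_contact_force()[2]
    for k in range(12,-1,-2):
        r.move_linear([*xy,z+k/1000],vel=.04)
        if abs(r.current_contact_force()[2]-f0)>4: break
    zz=r.current_tool_pos()[2]; print('down',zz,r.current_contact_force()-0,f0)
    if abs(r.current_contact_force()[2]-f0)>4: r.move_linear([*xy,zz+.002],vel=.05)
    r.set_gripper(0,squeeze); print('grip',r.current_opening()*85,r.current_contact_force().round(1))
    return r.current_tool_pos()[2]
E
python3 - <<'E'
from h import *
z=pick((.588,.3605),189.1,.020,.58,40)
print('z',z,r.current_t())
r.move_linear([.588,.3605,z+.08],vel=.2)
print(r.current_opening()*85)
w,T=wristT(); save('w2.png',w['pixels'])
E
```

```text
down 0.019828571109451326 [-0.35508808 -0.8068501  -0.01768073] 1.0784930512752873
grip 38.87960855796346 [-0.  -0.1  5.9]
z 0.02085347642694588 7.2667
38.29978242963407
```

View pics/w2.png

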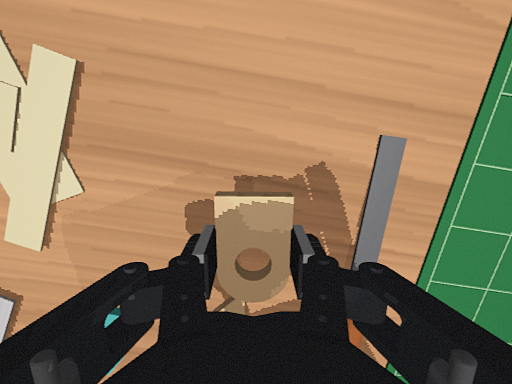

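The plate is gripped square (38.3 mm, round end towards the gripper). Now I'll place it.

```bash
cat >> h.py <<'E'
def place(px,delta,z,opening,lift=.10):
    """carry held object to panel x, turning by delta deg; z = TCP height when seated"""
    xy=PO+pa*px; p=np.array([*xy,z+.06])
    d=(delta+180)%360-180
    c=[R.from_euler('z',d,degrees=True)*R.from_quat(r.current_ee_rot())]
    q=c[0].as_quat(); assert r.inverse_kinematics(p,q) is not None
    r.move_to(p,q); r.move_linear([*xy,z+.008],vel=.15)
    f0=r.current_contact_force()[2]
    for k in (5,3,2,1,0.5):
        r.move_linear([*xy,z+k/1000],vel=.03)
        if r.current_contact_force()[2]-f0>4: break
    print('placed',r.current_tool_pos().round(4),(r.current_contact_force()[2]-f0).round(2))
    r.sleep(.1); r.set_gripper(opening); r.move_linear([*xy,z+lift],vel=.2)
E
python3 - <<'E'
from h import *
place(.092,PH-189.1,.0279,.58)
z=pick((.4508,.3675),164.7,.0215,.52,40)
r.move_linear([.4508,.3675,z+.08],vel=.2)
print('grip',z,r.current_opening()*85,r.current_t())
place(-.092,PH-164.7,z+.007,.52)
print(r.current_t())
w,T=wristT(); save('w3.png',w['pixels'])
E
```

```text
placed [ 0.4972 -0.0265  0.0284] 0.38
down 0.021367490838302753 [-0.33300255  0.85051114 -0.40625981] -0.13792903331036277
grip 32.85893246902386 [-0.5 -0.3  2.9]
grip 0.021742446197584912 32.9622602851596 17.2333
placed [0.6592 0.0607 0.0292] -0.17
21.3917
```

View pics/w3.png

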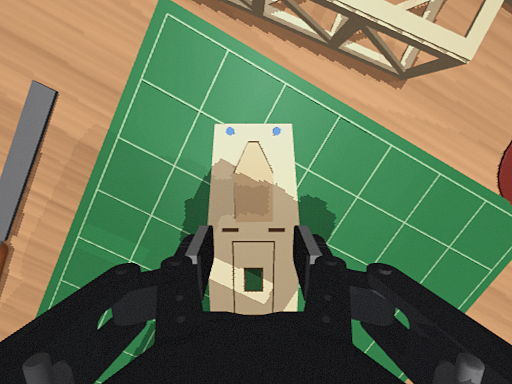

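The tail plate sits on its outline with the narrow end to the tail. Next is the middle plate, then a check from above.

```bash
python3 - <<'E'
from h import *
z=pick((.594,-.384),15.1,.0212,.58,40,hover=.2)
r.move_linear([.594,-.384,z+.14],vel=.25)
print('grip',z,r.current_opening()*85,r.current_t())
place(0,PH-180-15.1,z+.007,.58)
p=[.6,.05,.30]; r.move_to(p,r.current_ee_rot())
print(r.current_t())
w,T=wristT(); np.savez('w4.npz',T=T,**w); save('w4.png',w['pixels'])
E
```

```text
down 0.021031294630368763 [-0.02969268  0.0890985  -0.09100682] 0.4577781780257222
grip 38.443720218614644 [0.  0.6 1.6]
grip 0.021455776572174755 38.71292365472139 27.45
placed [0.5782 0.0171 0.0289] -0.31
32.4583
```

View pics/w4.png

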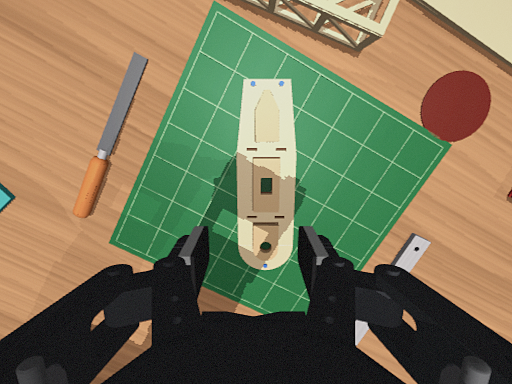

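```bash
python3 - <<'E'
from h import *
d=np.load('w4.npz'); save('w4c.png',cv2.resize(d['pixels'][70:275,215:315],None,fx=2.9,fy=2.9,interpolation=cv2.INTER_CUBIC))
E
```

```text
(no output)
```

View pics/w4c.png

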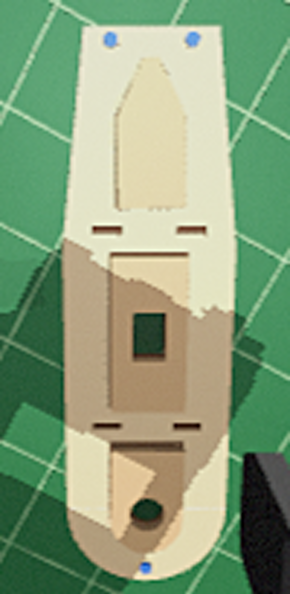

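All three plates sit within their outlines the right way round: tail tip up, window in the middle, round end at the nose pin. Now the bar, gripped slightly higher so the fingertips stay off the plates.

```bash
python3 - <<'E'
from h import *
z=pick((.4992,-.2562),2.3,.0245,.5,115,hover=.16)
r.move_linear([.4992,-.2562,z+.16],vel=.2)
print('grip',z,r.current_opening()*85,r.current_t(),r.current_contact_force().round(1),r.current_torque().round(2))
w,T=wristT(); save('w5.png',w['pixels'])
E
```

```text
down 0.02436796224139658 [-0.31296359  0.11198513  0.13290933] -1.0422149671697223
grip 26.39666693203843 [-1.5  4.1  8.9]
grip 0.025133822740063358 26.308302128827698 38.1667 [ 0.3 -0.2 -5.1] [ 0.01 -0.04  0.02]
```

View pics/w5.png

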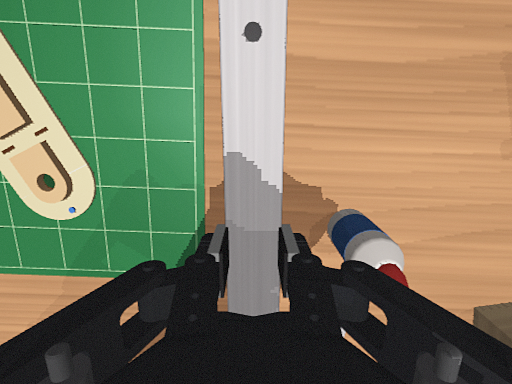

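The bar is held centred (moment about 0), and the bottle stands upright (it leans only by perspective).

```bash
python3 - <<'E'
from h import *
place(0,PH-180-2.3,.0251+.017,.5,lift=.12)
print(r.current_t())
r.move_to([.40,.33,.35],r.current_ee_rot()); print(r.current_t())
d=optics.get_image('top'); np.savez('top2.npz',**d); save('top2.png',cv2.resize(d['pixels'],None,fx=1.56,fy=1.56,interpolation=cv2.INTER_CUBIC))
s=optics.get_image('scene'); save('scene2.png',cv2.resize(s['pixels'][150:330,80:380],None,fx=2.6,fy=2.6,interpolation=cv2.INTER_CUBIC))
hsv=cv2.cvtColor(d['pixels'],cv2.COLOR_RGB2HSV);H,S,V=[hsv[...,i].astype(int) for i in range(3)]
st=((H>130)|(S<25))&(S<40)&(V>130)
for c in blobs(st,300):
    w=(cast(d,c[:,0],.029)[:,:2]*1000).astype(np.float32);print(cv2.minAreaRect(w))
E
```

```text
placed [0.5782 0.0171 0.0426] 0.18
42.2667
43.7667
((204.25357055664062, -353.8343811035156), (29.932048797607422, 233.08189392089844), 84.4775390625)
((578.2537841796875, 16.71031951904297), (238.98216247558594, 31.36726951599121), 28.126386642456055)
((738.9412231445312, 752.1907958984375), (68.05352020263672, 68.9743881225586), 88.38397979736328)
((832.0980224609375, 698.8092651367188), (70.25342559814453, 67.9051513671875), 1.103956937789917)
```

View pics/top2.png

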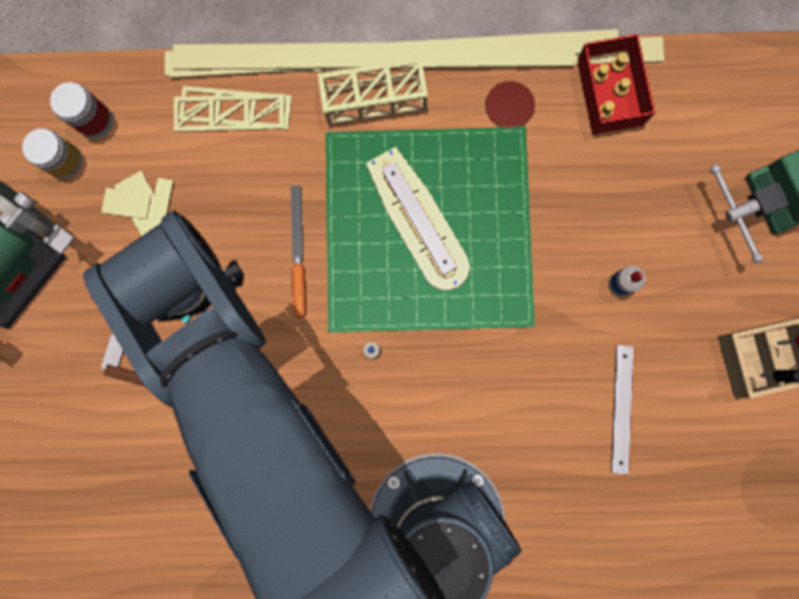

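View pics/scene2.png

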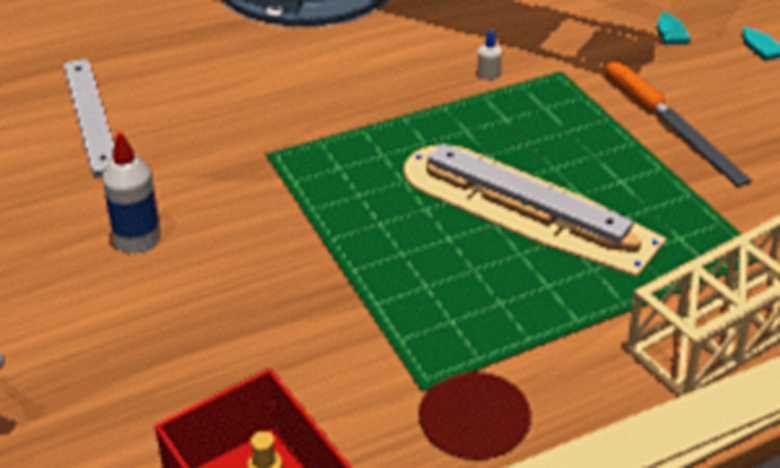

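The bar lies flat on all three plates at (578.3, 16.7) mm and 28.1°, as intended. The bottle is upright and the arm is clear, so I'm handing in.

```bash
python3 -c "
from h import *
r.sleep(.3); r.hand_in()"
```

```text
the job is handed in; nothing more can be done
```

The three plates are on their burnt outlines and the steel bar lies along the middle on top of all three. I handed the job in at about 44 s of the 99 s allowed; no verdict is reported.

- **Plates:** the enlarged wrist view before the bar went on showed all three within their outlines, with the round end to the nose and the narrow end to the tail. I checked this by eye and did not measure the placed plates. All were put down with under 1 N.
- **Bar:** I took the bar farthest to the robot's left. After placing, the top camera measured it at (578.3, 16.7) mm and 28.1°. The panel is at (578.2, 17.1) mm and 28.3° (bar direction), so it is well within tolerance. The scene view shows it lying flat.
- **Glue bottle and surroundings:** the bottle is still standing, and the arm was clear of everything at hand-in.

The two cameras' panel measurements differed by about 2 mm, and I used a value between them. No check failed.

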